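Set the iris lever of a light stage to the pointed rider and switch the lamp on

ROBOT

A 7-joint arm with a two-finger parallel gripper is mounted at the origin on the work surface. World frame = base frame: x ahead of the robot, y to its left, z up, the work surface at z = 0. Lengths are in m, angles in degrees, forces in N, time in s.
With the tool pointing down it reaches from about 0.4 to 0.925 m from the base axis. Payload 4.1 kg.
Tool frame: the origin (TCP) lies on the centre line of the jaws, within the pads' length; the fingertips stand 22 mm ahead of it and the grasp point (between the pads) lies 3 mm ahead of it; z points along the fingers, y is the line along which they close (so a half turn about z gives the same grasp; the last joint's range is limited). The gripper opens to 85 mm and grips with 20 to 120 N. Pads are 22 mm wide; open, the fingers measure 114 mm over their backs; the gripper's body (76 mm by 85 mm) begins 54 mm behind the grasp point. The pads swing forward as they close: fully open they stand 13 mm farther back than shut.
Start: joints at [-73.74, 22.827, 2.584, 88.041, -1.071, 69.15, -2.905], TCP at [0.243, 0.603, 0.253] pointing down, gripper open.
Joint ranges: [-161.44, 161.44], [-28.35, 127.94], [-78.24, 83.42], [0, 140.83], [-78.03, 258.03], [13.02, 114.36], [-168.23, 168.23]. Speed limits (degrees/s): [147.25, 147.25, 180, 180, 180, 180, 180].

INTERFACE

Orientations are given as a 3x3 rotation matrix whose columns are the frame's x, y, z axes.
In Python, from plant import manip, imaging gives the robot as it stands.
- The arm moves only by the shell command python3 -m handwheel 'ROWS'. ROWS is JSON, one flat list of numbers, 7 for each row, row after row: the shift along the tool's x, y, z in m, then the turn, a rotation vector about the tool's x, y, z in degrees, then the opening, from 0 (shut) to 1 (fully open). In form: [dx, dy, dz, wx, wy, wz, gripper, dx, dy, dz, wx, wy, wz, gripper, ...]. A call has 1 to 8 rows; each row shifts and turns the commanded pose from where the row before left it, along the tool's axes as they then stand; what a row does not reach is not made up. A row lasts 1/10 s, in which the tool goes at most 50 mm and 8.59 degrees, less where a joint would pass 70% of its speed; a pose out of reach is approached as far as the arm can. A call with a gripper value outside its range is refused whole. The fingers move at their own pace and stop on an object; the grip force is fixed at half the most. Time passes only in rows, so rows that do not move let the fingers close. It gives the time, the measured TCP pose, the force, the opening and the grip force at its end, in the units of the state.
- manip.get_state(): the state, without advancing time (a new reading comes with each control period).
- imaging.read_camera(name): name is "scene" or "top" or "wrist"; returns a dict with "color" (384x512x3 uint8, red, green, blue), "z_map" (384x512 float32, m along the optical axis (not along the pixel's ray), 0 where there is no reading), "fx", "fy", "cx", "cy" (pixels), "world_from_camera" (4x4, takes a point from camera to world coordinates). Camera axes: x right, y down, z forward; pixel columns grow to the right and rows downward; lengths in m; the calibration is good to about 2 mm. A picture is of the moment at which its call begins.
- manip.hand_in(): hands the job in; it is judged then, once.
The state is a dict: "clock": time; "joint_pos": joint angles; "dq": joint speeds; "joint_torque": joint torques, N m; "ee_pos": TCP position; "eef_rot": TCP orientation; "force": force on the tool from outside, world axes, zero at the start; "ft_torque": the same for the moment, N m; "gripper_width": finger opening in m; "finger_force": force on a finger pad.
Only numpy, scipy, OpenCV 4.12 (cv2) and the standard library are available. Lean on these libraries where they do the work, as an engineer would, in place of code of your own. Each camera call takes 0.05 s, during which the arm holds its last target. There are 200 camera calls.

TASK

Get the light stage ready for checking the pendant: with the fingertips push the black lever tab of the iris ring round its arc until the lever points at the cone-shaped rider in the scale slot (not at the square block), then press the lamp button and let it spring back. Only push: do not grip the tab, lift anything or disturb the pendant and the things standing about, and leave the lever at that mark.

Things in the scene. Friction and masses are not known exactly. Their poses are not given: they have to be found in the camera images.
- stage: The light stage: a fixed grey plinth 275 x 310 x 22 mm with white scale marks; origin on the table under the ring's axis, z up. It reaches 175 mm from there on its -x (lever) side, 100 mm to +x, 155 mm to each side. On it: the ring, radius 83 mm, 29 to 41 mm above the table; over that a dark drum, radius 75 mm, with a white glass on top, 60 mm above the table.
- iris_axis (a point): Point on the upright turning axis of the aluminium iris ring, in the middle of the drum, 37 mm above the table. Its frame turns with the ring: its own -x axis runs out along the lever's centre line, through the tab and the lever's pointed end; z is up. The lever points at a rider when the rider lies at y = 0 in this frame.
- tab (a point): Centre of the black upright tab on the lever, 118 mm out from iris_axis, 56.5 mm above the table; axes as iris_axis. The tab is 14 mm thick along the arc (y), 24 mm along the lever (x) and stands 37 to 76 mm above the table. The flat lever bar under it is 12 mm wide, 31 to 37 mm above the table, and ends in a point 139 mm from the axis.
- iris (a joint): Angle of the iris ring and lever (rad). 0: the lever is square to the slot and points at its middle (along the stage's -x, roughly towards the robot). Positive is anticlockwise seen from above and carries the tab to the stage's -y side. Stops at -0.9 and 0.9; starts within 0.2 of 0. It moves with about 1 N of push at the tab and stays where it is left.
- rider_cone: The wanted rider: a fixed brass cone, 26 mm across and 28 mm tall, pointed on top, in the straight slot on the plinth. Origin at the centre of its underside, 22 mm above the table. It stands 60 to 135 mm to one or the other side of the slot's middle; the slot runs across the plinth (stage y) 160 mm from the ring's axis.
- rider_block: The other rider, not wanted: a fixed square brass block 24 x 24 x 12 mm in the same slot, on the other side of its middle. Origin at the centre of its underside.
- lamp_button_top (a point): Centre of the top face of the lamp button: a round grey push button 28 mm across in a black housing on the plinth, beside the drum (20 mm behind and 125 mm to the +y side of the ring's axis, in the stage's frame). It is pressed straight down.
- lamp_button (a joint): How far the button is pressed (m): 0 up, 0.006 fully down, which takes 5 N. It springs back.
- pendant: Loose flat metal pendant 34 x 46 x 6 mm lying on the white glass of the stage. Leave it. Origin at the centre of its underside.
- cutter_small: Loose steel ring cutter, 26 mm across and 28 mm tall, standing on the plinth on the side opposite the button. Leave it.
- cutter_large: Loose steel ring cutter, 38 mm across and 30 mm tall, on the table beside the stage. Leave it.
- tin: Loose round tin, 71 mm across and 27 mm tall, on the table beside the button side of the stage. Leave it.
- tumbler: Loose glass tumbler, 72 mm across and 85 mm tall, behind the stage. Leave it.
- jar: Loose glass jar, 90 mm across and 120 mm tall, behind the stage. Leave it.
- clay_block: Loose grey clay block 55 x 55 x 24 mm on the table beside the stage. Leave it.

How it is judged:
By the outcome, as a careful person would: the job done as asked, in the order asked, and still so for the second after the job is handed in, with the robot touching nothing.
It also fails if it takes over 42 s, if anything falls off the work surface, if the arm or the gripper's body presses on something with over 40 N, if the wrist force passes 120 N, or if a joint passes its speed limit or range.

## Working session

There is one attempt and no reset: what is moved stays moved. The work goes in short steps, Python scripts to look and compute and a shell command to move; the robot and the scene stay as the last step left them, time stands still between calls to the robot, and variables do not carry over. Pictures are saved under pics/ and viewed, at most 13 in all, crops included, and the job is handed in when it is done.

```bash
mkdir -p pics
python3 - <<'E'
from plant import manip, imaging
import cv2, numpy as np, pickle
d={}
for n in ("top","scene"):
    d[n]=imaging.read_camera(n); cv2.imwrite(f"pics/{n}0.png",d[n]["color"][...,::-1])
    print(n,d[n]["fx"],d[n]["cx"],d[n]["cy"],np.round(d[n]["world_from_camera"],3))
pickle.dump(d,open("d0.pkl","wb"))
s=manip.get_state(); print(s)
E
```

```text
top 351.7502626123034 260.6441639665054 190.63514542674716 [[-0.017 -0.99   0.14   0.492]
 [-1.     0.021  0.022  0.031]
 [-0.025 -0.14  -0.99   0.795]
 [ 0.     0.     0.     1.   ]]
scene 421.59995777801083 260.182024586812 190.86489210840958 [[ 0.025  0.85  -0.526  1.083]
 [ 1.    -0.024  0.01   0.039]
 [-0.004 -0.526 -0.85   0.864]
 [ 0.     0.     0.     1.   ]]
{'clock': 0.1, 'joint_pos': array([-73.73682815,  22.86866096,   2.57969249,  88.10435044,
        -1.07231858,  69.14999459,  -2.90440141]), 'dq': array([ 0.01558956, -0.18814597, -0.06689159, -0.27472302,  0.02281964,
       -0.14407229, -0.12473812]), 'joint_torque': array([ 3.79322591e-03, -4.76267231e+01,  1.37033433e+00, -2.54952371e+01,
        1.20893377e-02,  5.04317941e-03,  3.76148733e-06]), 'ee_pos': array([0.2425871 , 0.60248674, 0.25237624]), 'eef_rot': array([[-9.27652785e-01,  3.73443449e-01, -5.49163972e-04],
       [ 3.73443839e-01,  9.27651348e-01, -1.63567664e-03],
       [-1.01400025e-04, -1.72242189e-03, -9.99998511e-01]]), 'force': array([ 0.262584  , -0.50363816, -0.15468411]), 'ft_torque': array([-0.00964481,  0.01639579, -0.01022062]), 'finger_force': 0.0, 'gripper_width': 0.08530871010502797}
```

View pics/top0.png

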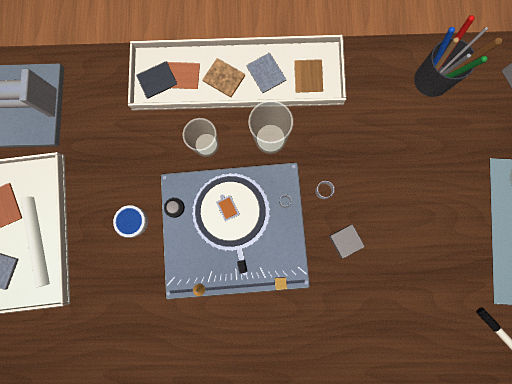

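View pics/scene0.png

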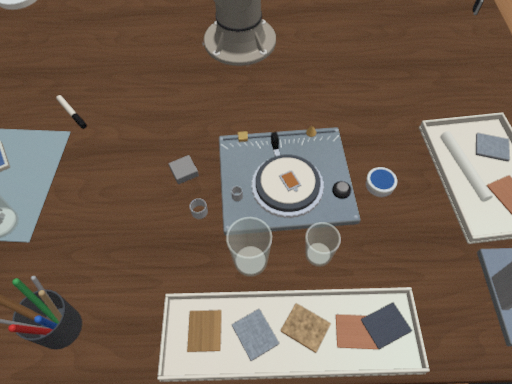

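The top view shows the glass around (231,210), the tab at (242,267), the cone at (199,290), the block at (280,284) and the button at (174,207). So the cone is on the +y side, the same side as the button. The scene view agrees, with the cone at (311,131) and the tab at (275,140).

```bash
cat > h.py <<'E'
import numpy as np, cv2
def ray(c,u,v,z):
    T=c["world_from_camera"]; d=T[:3,:3]@np.array([(u-c["cx"])/c["fx"],(v-c["cy"])/c["fy"],1]); o=T[:3,3]
    return o+d*(z-o[2])/d[2]
def pix(c,p):
    T=np.linalg.inv(c["world_from_camera"]); q=T[:3,:3]@p+T[:3,3]
    return np.array([c["fx"]*q[0]/q[2]+c["cx"],c["fy"]*q[1]/q[2]+c["cy"]])
def blobs(mask,amin=10):
    n,l,s,c=cv2.connectedComponentsWithStats(mask.astype(np.uint8))
    return [(c[i],s[i],l==i) for i in range(1,n) if s[i,4]>=amin]
E
python3 - <<'E'
import pickle,cv2,numpy as np
from h import *
d=pickle.load(open("d0.pkl","rb"))
for n,roi in (("top",(155,310,155,305)),("scene",(212,362,120,235))):
    c=d[n]; im=c["color"]; hsv=cv2.cvtColor(im,cv2.COLOR_RGB2HSV)
    R=np.zeros(im.shape[:2],bool); R[roi[2]:roi[3],roi[0]:roi[1]]=1
    br=R&(hsv[...,0]>12)&(hsv[...,0]<28)&(hsv[...,1]>110)&(hsv[...,2]>80)
    for b in blobs(br): print(n,"brass",b[0],b[1],ray(c,*b[0],.030),ray(c,*b[0],.034))
    wh=R&(im.min(2)>195)
    b=max(blobs(wh),key=lambda b:b[1][4]); cn=max(cv2.findContours(b[2].astype(np.uint8),0,1)[0],key=cv2.contourArea)
    e=cv2.fitEllipse(cv2.convexHull(cn)); print(n,"glass",e,ray(c,*e[0],.060))
    dk=R&(im.max(2)<45)
    for b in blobs(dk,15): print(n,"dark",b[0],b[1],ray(c,*b[0],.065))
    pl=R&(hsv[...,0]>95)&(hsv[...,0]<125)&(hsv[...,1]>30)&(hsv[...,2]>60)
    b=max(blobs(pl),key=lambda b:b[1][4]); h=cv2.convexHull(max(cv2.findContours(b[2].astype(np.uint8),0,1)[0],key=cv2.contourArea))
    P=np.array([ray(c,*p[0],.022)[:2] for p in h],np.float32); r=cv2.minAreaRect(P); print(n,"plinth",r)
    cv2.imwrite(f"pics/{n}crop.png",cv2.resize(im[roi[2]:roi[3],roi[0]:roi[1],::-1],None,fx=5 if n=="scene" else 3.8,fy=5 if n=="scene" else 3.8,interpolation=cv2.INTER_CUBIC))
E
```

```text
top brass [158.6 158.9] [157 156   4   7  10] [0.67691206 0.27596453 0.03      ] [0.67594481 0.2746841  0.034     ]
top brass [226.6969697  202.84848485] [220 199  14   9  33] [0.57482051 0.12326645 0.03      ] [0.57438709 0.12278446 0.034     ]
top brass [280.36153846 283.22307692] [275 277  12  14 130] [0.40165558 0.01009337 0.03      ] [0.40212761 0.01020315 0.034     ]
top brass [198.51376147 289.35779817] [193 284  12  12 109] [0.39146716 0.18392783 0.03      ] [0.39199246 0.18312865 0.034     ]
top brass [289.         293.36363636] [287 291   6   5  11] [ 0.38060653 -0.00755548  0.03      ] [ 0.38118862 -0.00735341  0.034     ]
top glass ((229.4922332763672, 210.66180419921875), (57.629974365234375, 58.467926025390625), 36.96556091308594) [0.55497068 0.11383182 0.06      ]
top dark [175.725 206.1  ] [165 198  20  20 120] [0.56631252 0.22620187 0.065     ]
top dark [242.24242424 266.37878788] [238 260   9  13  66] [0.44030383 0.08778515 0.065     ]
top plinth ((0.5180026888847351, 0.1117125153541565), (0.27148211002349854, 0.30603712797164917), 3.7062835693359375)
scene brass [2
[... 1562 characters left out ...]
858 0.034     ]
scene brass [278.09090909 233.09090909] [276 231   6   4  11] [0.67745127 0.08468253 0.03      ] [0.67939866 0.08446196 0.034     ]
scene glass ((287.6496887207031, 179.92311096191406), (43.40840530395508, 52.4323844909668), 95.41737365722656) [0.5587263  0.11116867 0.06      ]
scene dark [274.32967033 140.58241758] [271 133   7  16  91] [0.44820274 0.08544811 0.065     ]
scene dark [339.91397849 192.64516129] [333 183  17  15  93] [0.59894511 0.22462132 0.065     ]
scene dark [277.17647059 208.29411765] [272 206  11   5  17] [0.63487527 0.08360857 0.065     ]
scene plinth ((0.520339846611023, 0.10880643874406815), (0.2668885886669159, 0.3033417761325836), 3.7180373668670654)
```

View pics/topcrop.png

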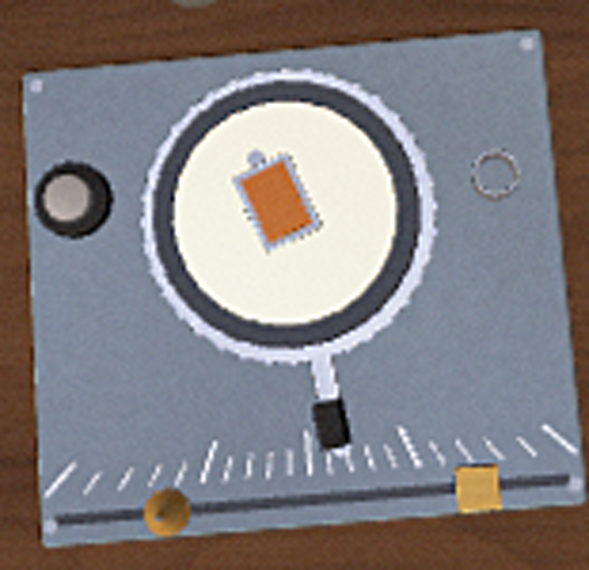

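View pics/scenecrop.png

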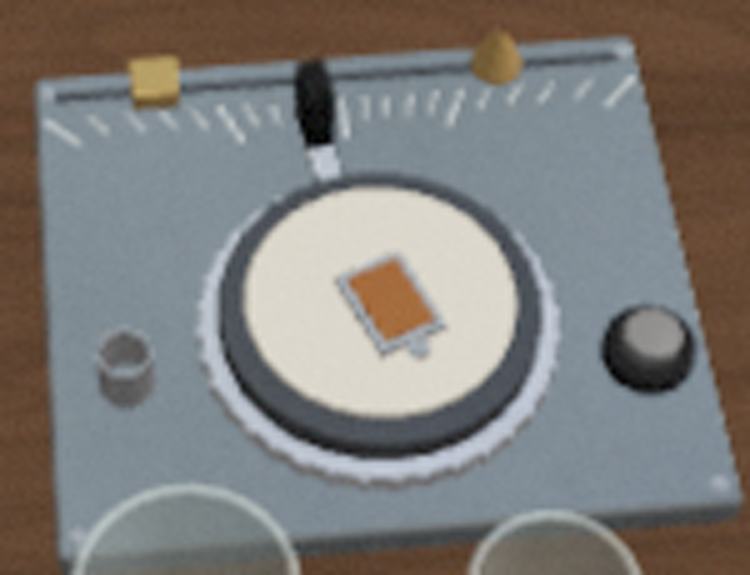

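The top and scene views agree: the axis is near (0.5565, 0.1126), stage yaw is about +3.7°, the lever is at about +8.6°, and the cone is at stage y of about +82 mm. I'll travel high to the tab's -y side with the fingers shut.

```bash
python3 -m handwheel '[-0.028,-0.031,0,0,0,0,0,-0.028,-0.031,0,0,0,0,0,-0.028,-0.031,0,0,0,0,0,-0.028,-0.031,0,0,0,0,0,-0.028,-0.031,0,0,0,0,0,-0.028,-0.031,0,0,0,0,0,-0.028,-0.031,0,0,0,0,0]' | tail -c 600
python3 -m handwheel '[-0.028,-0.031,0,0,0,0,0,-0.028,-0.031,0,0,0,0,0,-0.028,-0.031,0,0,0,0,0,-0.028,-0.031,0,0,0,0,0,-0.028,-0.031,0,0,0,0,0,-0.028,-0.031,0,0,0,0,0,-0.028,-0.031,0,0,0,0,0]' | tail -c 600
python3 -m handwheel '[0,0,0,0,0,-7,0,0,0,0,0,0,-7,0,0,0,0,0,0,-7,0,0,0,0,0,0,-7,0,0,0,0,0,0,-6.2,0,0,0,0,0,0,0,0]' | tail -c 600
python3 - <<'E'
from plant import imaging
import cv2,pickle
w=imaging.read_camera("wrist"); pickle.dump(w,open("w1.pkl","wb")); cv2.imwrite("pics/w1.png",w["color"][...,::-1])
E
```

```text
clock: 0.8
ee_pos: [0.3437, 0.3265, 0.253]
eef_rot: [[-0.928, 0.373, -0.0], [0.373, 0.928, -0.0], [0.0, -0.0, -1.0]]
force: [1.0, 1.1, 0.1]
gripper_width: -0.0004
finger_force: 0.0
clock: 1.5
ee_pos: [0.4443, 0.0523, 0.2532]
eef_rot: [[-0.928, 0.373, -0.0], [0.373, 0.928, 0.0], [0.0, 0.0, -1.0]]
force: [0.6, 0.4, -0.3]
gripper_width: -0.0002
finger_force: 0.0
clock: 2.1
ee_pos: [0.444, 0.0539, 0.253]
eef_rot: [[-0.977, -0.212, -0.001], [-0.212, 0.977, -0.0], [0.001, 0.0, -1.0]]
force: [0.4, -0.3, 0.4]
gripper_width: 0.0003
finger_force: 0.0
```

View pics/w1.png

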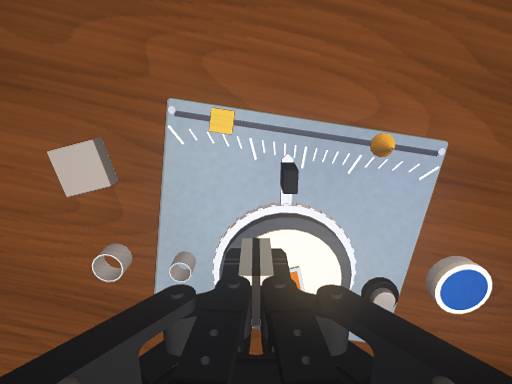

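The wrist view clearly shows the cone at (382,145), the block at (222,121), the tab at (290,178), the lever tip at (287,158) and the plinth's front corners at (168,99) and (447,142).

Run:
```python
import pickle,cv2,numpy as np
from h import *
d=pickle.load(open("d0.pkl","rb")); w=pickle.load(open("w1.pkl","rb"))
im=w["color"]; hsv=cv2.cvtColor(im,cv2.COLOR_RGB2HSV)
ax=np.array([.5565,.1126]); a=np.radians(3.7); Rs=np.array([[np.cos(a),-np.sin(a)],[np.sin(a),np.cos(a)]])
st=lambda p:np.round(1000*(Rs.T@(p[:2]-ax)),1)
br=np.zeros(im.shape[:2],bool); br[100:165,200:405]=1
br&=(hsv[...,1]>150)&(hsv[...,0]>8)&(hsv[...,0]<30)&(im[...,0]>120)
for b in blobs(br,30): print("brass",b[0],b[1],[st(ray(w,*b[0],z)) for z in (.028,.031,.034)])
c=w["color"]; pl=(hsv[...,0]>95)&(hsv[...,0]<125)&(hsv[...,2]>80)&(hsv[...,1]>20); pl[300:]=0
b=max(blobs(pl),key=lambda b:b[1][4]); h=cv2.convexHull(max(cv2.findContours(b[2].astype(np.uint8),0,1)[0],key=cv2.contourArea))[:,0].astype(float)
# front edge of plinth
P=np.array([ray(w,*p,.022)[:2] for p in np.argwhere(b[2])[:,::-1][::1]]) ; S=(Rs.T@(P-ax).T).T
q=[]
for y in np.arange(-.13,.131,.01):
    m=abs(S[:,1]-y)<.001; q.append((y,S[m,0].min()))
q=np.array(q); print("front edge slope deg, x", np.degrees(np.polyfit(*q.T,1)[0]),np.median(q[:,1]))
for x in (-.15,-.12,-.09):
    m=abs(S[:,0]-x)<.001; print("sides",x,S[m,1].min(),S[m,1].max())
dk=np.zeros(im.shape[:2],bool); dk[155:200,275:305]=1; dk&=im.max(2)<60
for b in blobs(dk,30): print("tab",b[0],b[1],st(ray(w,*b[0],.065)))
print("tip",st(ray(w,287,156,.034)), "lever/ring", st(ray(w,285.5,203,.036)))
t=d["top"]; s=d["scene"]
print("apex top",st(ray(t,198.7,290,.05)),"scene apex",st(ray(s,311.4,126.5,.05)),"glass",st(np.array([.55497,.11383])),st(np.array([.5587,.11117])))
print("tip scene/top tab",st(ray(t,242.24,266.4,.066)),st(ray(s,274.33,140.6,.06)))
# button top
for n,u,v in (("top",172.8,207.5),("scene",343,187)):
    cc=d[n]; z=cc["z_map"][int(v),int(u)]; p=cc["world_from_camera"]@np.array([(u-cc["cx"])/cc["fx"]*z,(v-cc["cy"])/cc["fy"]*z,z,1]); print("button",p[:3],st(p))
print("button expected",ax+Rs@[.02,.125])
```

```text
brass [332.16385185 110.35051852] [ 200  100  205   33 3375] [array([-189.7,   18.4]), array([-189.7,   17.7]), array([-189.7,   17. ])]
brass [221.53505535 120.59778598] [209 108  26  26 542] [array([-162.2,  -94.3]), array([-162.4,  -94. ]), array([-162.7,  -93.8])]
brass [382.61764706 143.87700535] [371 134  24  23 374] [array([-163.7,   79.5]), array([-163.9,   78.2]), array([-164.2,   77. ])]
front edge slope deg, x -0.16059109827926615 -0.17527128354288493
sides -0.15 -0.1523491939903372 0.15121922847227182
sides -0.12 -0.1524135934617442 0.15129037295943276
sides -0.09 -0.1526353356256812 0.15136493907547666
tab [287.34759358 171.20320856] [281 163  17  28 187] [-126.6  -21.2]
tip [-136.4  -20.4] lever/ring [-84.9 -13. ]
apex top [-159.    77.4] scene apex [-157.5   78.8] glass [-1.4  1.3] [ 2.1 -1.6]
tip scene/top tab [-117.5  -17.3] [-113.7  -19.6]
button [0.56562433 0.23832862 0.04320531] [ 17.2 124.9]
button [0.57105063 0.23856084 0.04368373] [ 22.6 124.8]
button expected [0.56839177 0.2386301 ]
```

The cone is at stage (-160, +82), so the target iris angle is about -27.1°. The lever is now at about +8.5°. Next I descend beside the tab and approach it.

```bash
python3 -m handwheel '[-0.004,0,0.035,0,0,0,0,0,0,0.035,0,0,0,0,0,0,0.035,0,0,0,0,0,0,0.035,0,0,0,0,0,0,0.03,0,0,0,0,0,0,0.015,0,0,0,0,0,0,0,0,0,0,0]' | head -4
python3 -m handwheel '[0,0.003,0,0,0,0,0,0,0.003,0,0,0,0,0,0,0.003,0,0,0,0,0,0,0,0,0,0,0,0]' | head -4
python3 - <<'E'
from plant import imaging
import cv2,pickle
w=imaging.read_camera("wrist"); pickle.dump(w,open("w2.pkl","wb")); cv2.imwrite("pics/w2.png",w["color"][...,::-1])
E
```

```text
clock: 2.85
ee_pos: [0.4463, 0.0544, 0.0663]
eef_rot: [[-0.978, -0.211, -0.005], [-0.211, 0.978, -0.002], [0.005, -0.001, -1.0]]
force: [-0.0, 0.4, 0.4]
clock: 3.25
ee_pos: [0.4468, 0.0646, 0.0691]
eef_rot: [[-0.977, -0.213, 0.002], [-0.213, 0.977, 0.001], [-0.002, 0.001, -1.0]]
force: [0.1, 0.3, -0.9]
```

View pics/w2.png

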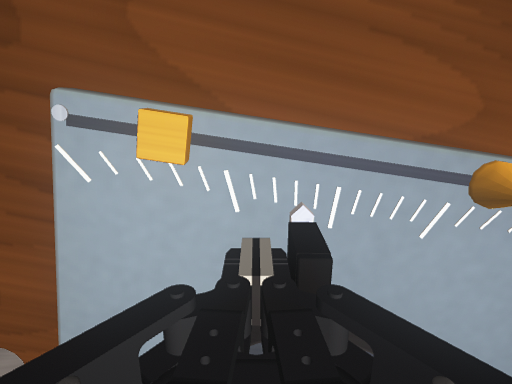

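The tab (cols 290–330) sits just right of the shut fingertips (240–272), with a small gap. Now I push along the arc.

```bash
python3 -m handwheel '[0.0005,0.003,0,0,0,1.5,0,0.0005,0.0031,0,0,0,1.5,0,0.0005,0.0031,0,0,0,1.5,0,0.001,0.0062,0,0,0,3,0,0.001,0.0062,0,0,0,3,0,0.001,0.0062,0,0,0,3,0,0.001,0.0062,0,0,0,3,0,0.001,0.0062,0,0,0,3,0]' | head -4
python3 -m handwheel '[0.001,0.0062,0,0,0,3,0,0.001,0.0062,0,0,0,3,0,0.0005,0.0031,0,0,0,1.5,0,0,0,0,0,0,0,0]' | head -4
python3 - <<'E'
from plant import imaging
import cv2,pickle
for n in ("wrist","scene","top"):
    w=imaging.read_camera(n); pickle.dump(w,open(n+"3.pkl","wb")); cv2.imwrite(f"pics/{n}3.png",w["color"][...,::-1])
E
```

```text
clock: 4.1
ee_pos: [0.4369, 0.103, 0.0686]
eef_rot: [[-0.992, 0.128, -0.0], [0.128, 0.992, -0.0], [0.0, -0.0, -1.0]]
force: [-0.7, -1.9, 0.1]
clock: 4.5
ee_pos: [0.4374, 0.1192, 0.0684]
eef_rot: [[-0.967, 0.253, 0.0], [0.253, 0.967, 0.0], [-0.0, 0.0, -1.0]]
force: [0.1, 0.1, -0.3]
```

View pics/wrist3.png

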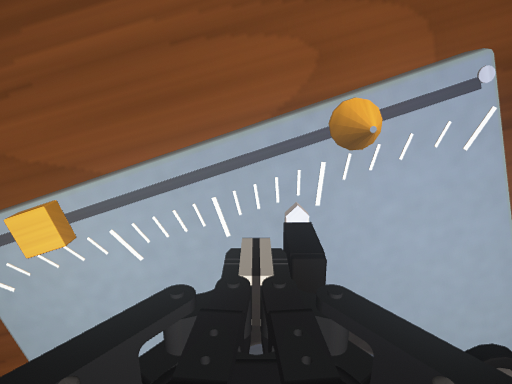

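The lever tip is now at (296,206), and the cone (apex (373,129), base about (356,124)) is still to the right. Next I measure the remaining angle.

```bash
cat > m.py <<'E'
import pickle,cv2,numpy as np,sys
from h import *
w=pickle.load(open(sys.argv[1],"rb"))
im=w["color"]; hsv=cv2.cvtColor(im,cv2.COLOR_RGB2HSV)
ax=np.array([.5565,.1126]); a=np.radians(3.65); Rs=np.array([[np.cos(a),-np.sin(a)],[np.sin(a),np.cos(a)]])
st=lambda p:np.round(1000*(Rs.T@(p[:2]-ax)),1)
ang=lambda q:np.round(np.degrees(np.arctan2(q[1],-q[0])),2)
x0,x1,y0,y1=map(int,sys.argv[2:6])
B=np.zeros(im.shape[:2],bool); B[y0:y1,x0:x1]=1
B&=(hsv[...,1]>150)&(hsv[...,2]>120)&(hsv[...,0]>10)&(hsv[...,0]<30)
b=max(blobs(B),key=lambda b:b[1][4]); q=st(ray(w,*b[0],.023)); print("cone base",b[0],b[1],q,ang(q))
u,v=map(float,sys.argv[6:8]); q=st(ray(w,u,v,.05)); print("apex",q,ang(q))
u,v=map(float,sys.argv[8:10]); q=st(ray(w,u,v,.035)); print("tip",q,ang(q),np.hypot(*q))
E
python3 m.py wrist3.pkl 320 390 92 156 373 129 296 205
```

```text
cone base [355.3997709  120.02176403] [ 329   98   53   51 1746] [-163.8   81.8] 26.54
apex [-162.1   80.9] 26.52
tip [-134.1   40.5] 16.81 140.08233293317184
```

```bash
python3 -m handwheel '[0.0005,0.0031,0,0,0,1.5,0,0.0005,0.0031,0,0,0,1.5,0,0.0005,0.0031,0,0,0,1.5,0,0.0005,0.0031,0,0,0,1.5,0,0.0005,0.0031,0,0,0,1.5,0,0.0003,0.0021,0,0,0,1,0,0,0,0,0,0,0,0]' | head -4
python3 - <<'E'
from plant import imaging
import cv2,pickle
for n in ("wrist","scene","top"):
    w=imaging.read_camera(n); pickle.dump(w,open(n+"4.pkl","wb")); cv2.imwrite(f"pics/{n}4.png",w["color"][...,::-1])
w=pickle.load(open("wrist4.pkl","rb"))["color"][60:260,200:400,::-1]
cv2.imwrite("pics/w4c.png",cv2.resize(w,None,fx=3,fy=3,interpolation=cv2.INTER_CUBIC))
E
```

```text
clock: 5.35
ee_pos: [0.4403, 0.137, 0.0683]
eef_rot: [[-0.919, 0.394, 0.0], [0.394, 0.919, 0.0], [-0.0, 0.0, -1.0]]
force: [-0.6, -0.4, -0.1]
```

View pics/w4c.png

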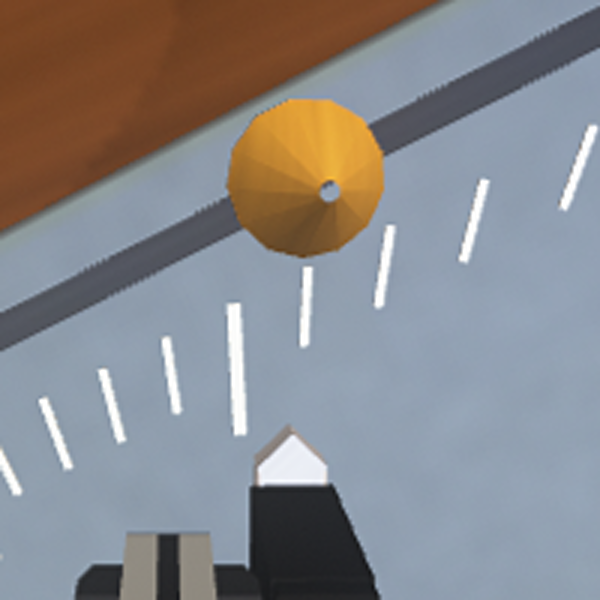

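The lever tip is at (297,204), the cone's apex at (309.7,123.3) and its base centre at about (302,119). A little more angle is still needed.

```bash
python3 m.py wrist4.pkl 270 335 85 148 309.7 123.3 297 204.2
python3 - <<'E'
import pickle,numpy as np
from h import *
# ring centre check from other views: tab in top4/scene4
ax=np.array([.5565,.1126]); a=np.radians(3.65); Rs=np.array([[np.cos(a),-np.sin(a)],[np.sin(a),np.cos(a)]])
w=pickle.load(open("wrist4.pkl","rb"))
# scale marks in the wrist view: radial directions at z=.0222 -> where do they meet?
st=lambda u,v:1000*(Rs.T@(ray(w,u/3+200,v/3+60,.0222)[:2]-ax))
A=[];B=[]
for m in ((307,267,305,346),(234,304,240,434),(391,226,379,307),(485,180,464,262),(593,126,565,209),(166,338,177,413),(102,370,122,441),(42,399,67,468)):
    p,q=st(*m[:2]),st(*m[2:]); d=(q-p)/np.hypot(*(q-p)); n=np.array([-d[1],d[0]]); L=np.hypot(*(q-p)); A.append(n*L);B.append(n@p*L)
    mid=(p+q)/2; print(np.round(p,1),np.round(q,1),"dir",np.round(np.degrees(np.arctan2(-d[1],d[0])),1),"pos",np.round(np.degrees(np.arctan2(mid[1],-mid[0])),2))
print(np.linalg.lstsq(np.array(A),np.array(B),rcond=None)[0])
E
```

```text
cone base [301.93047509 115.12630359] [ 276   93   52   50 1726] [-163.6   82.1] 26.65
apex [-162.1   80.9] 26.52
tip [-126.2   60.6] 25.65 139.99571422011462
[-147.9   75.3] [-135.2   69.2] dir 25.9 pos 27.04
[-147.7   61.2] [-125.6   51.8] dir 23.1 pos 22.46
[-147.8   91. ] [-135.8   83.7] dir 31.5 pos 31.64
[-147.7  108.2] [-136.4   99.9] dir 36.3 pos 36.22
[-147.8  127.4] [-137.1  118.6] dir 39.4 pos 40.81
[-147.7   47.8] [-134.3   43.3] dir 18.7 pos 17.91
[-147.6   35. ] [-134.1   31.9] dir 12.7 pos 13.36
[-147.7   22.8] [-134.    20.4] dir 9.6 pos 8.72
[ 6.897392   -3.06613705]
```

The scale marks are evenly spaced at 0.08 rad and show a view bias of about +0.45°. After that correction the cone is at about 27.0° and the tip at about 26.1°, so roughly 0.9° remains.

```bash
python3 -m handwheel '[0.0002,0.001,0,0,0,0.5,0,0.0001,0.0009,0,0,0,0.4,0,0,0,0,0,0,0,0,0,0,0,0,0,0,0]' | head -4
python3 - <<'E'
from plant import imaging
import cv2,pickle
for n in ("wrist",):
    w=imaging.read_camera(n); pickle.dump(w,open(n+"5.pkl","wb"))
cv2.imwrite("pics/w5c.png",cv2.resize(w["color"][60:260,200:400,::-1],None,fx=3,fy=3,interpolation=cv2.INTER_CUBIC))
E
```

```text
clock: 5.9
ee_pos: [0.4406, 0.1382, 0.0683]
eef_rot: [[-0.913, 0.409, -0.0], [0.409, 0.913, 0.0], [0.0, 0.0, -1.0]]
force: [-0.1, -1.6, 0.6]
```

View pics/w5c.png

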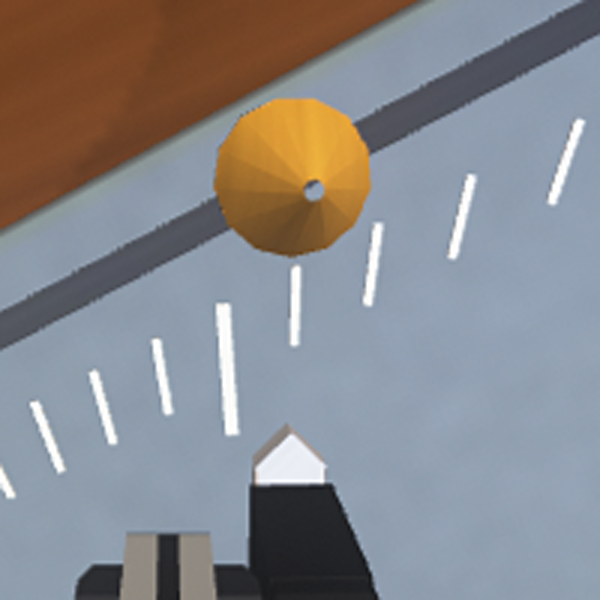

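The lever tip is at crop (289,432), and the cone base at (293,177) is nearly in line with it. I'll recompute the angles, correcting with the mark at 0.48 rad.

Run:
```python
import pickle,numpy as np
from h import *
w=pickle.load(open("wrist5.pkl","rb"))
ax=np.array([.5565,.1126]); a=np.radians(3.65); Rs=np.array([[np.cos(a),-np.sin(a)],[np.sin(a),np.cos(a)]])
st=lambda u,v,z:1000*(Rs.T@(ray(w,u/3+200,v/3+60,z)[:2]-ax))
o=np.array([-1.7,-0.7])  # local view offset
m=[(296,267,295,345,6),(222,304,233,434,5),(378,224,369,305,7),(472,176,453,258,8)]
D=[]
for x in m:
    p=(st(*x[:2],.0222)+st(*x[2:4],.0222))/2; D.append(np.radians(x[4]*4.5837)-np.arctan2(p[1],-p[0]))
print("mark bias deg",np.degrees(D))
for n,q in (("base",st(293,177,.022)),("apex",st(314,189,.050)),("tip",st(289,433,.036))):
    print(n,q,np.hypot(*q),np.degrees(np.arctan2(q[1],-q[0])), "corr", np.degrees(np.arctan2(q[1],-q[0]))+np.degrees(np.mean(D))*158/np.hypot(*q))
```

```text
mark bias deg [0.45483169 0.46014663 0.45652193 0.45260495]
base [-161.61980389   81.41875544] 180.96954093717832 26.737466397758464 corr 27.135611606569896
apex [-161.98179916   81.01066182] 181.10999582326454 26.570643103378593 corr 26.96847954160177
tip [-125.85178781   61.62455384] 140.12943349290194 26.089131068592632 corr 26.603313948441293
```

```bash
python3 -m handwheel '[0.0002,0.0012,0,0,0,0.5,0,0,0,0,0,0,0,0,0,0,0,0,0,0,0,0,0,0,0,0,0,0]' | head -4
python3 - <<'E'
from plant import imaging
import cv2,pickle,numpy as np
from h import *
w=imaging.read_camera("wrist"); pickle.dump(w,open("wrist6.pkl","rb".replace("r","w")))
c5=pickle.load(open("wrist5.pkl","rb"))
a=np.radians(3.65); ax=np.array([.5565,.1126]); Rs=np.array([[np.cos(a),-np.sin(a)],[np.sin(a),np.cos(a)]])
for c in (c5,w):
    im=c["color"].astype(int); B=np.zeros(im.shape[:2],bool); B[200:222,280:315]=1; B&=im.min(2)>200
    b=max(blobs(B),key=lambda b:b[1][4]); q=1000*(Rs.T@(ray(c,*b[0],.037)[:2]-ax)); print(b[0],b[1],q,np.degrees(np.arctan2(q[1],-q[0])))
E
```

```text
clock: 6.35
ee_pos: [0.441, 0.1396, 0.0683]
eef_rot: [[-0.909, 0.417, 0.0], [0.417, 0.909, 0.0], [-0.0, 0.0, -1.0]]
force: [-0.3, 0.0, 0.2]
[296.73622047 214.35433071] [285 205  24  16 254] [-121.31852956   59.53891218] 26.140197417287247
[296.78968254 214.38095238] [286 205  23  16 252] [-120.59589828   60.93446778] 26.80647087505235
```

The lever now matches the cone within about 0.2°. I'll retreat sideways, rise and move over the button.

```bash
python3 -m handwheel '[0,-0.005,0,0,0,0,0,0,-0.005,0,0,0,0,0,0,-0.005,0,0,0,0,0,0,0,-0.025,0,0,0,0,0,0,-0.04,0,0,0,0,0,0,-0.035,0,0,0,0,0,0,0,0,0,0,0]' | head -4
python3 -m handwheel '[-0.0149,0.0316,0,0,0,0,0,-0.0149,0.0316,0,0,0,0,0,-0.0149,0.0316,0,0,0,0,0,-0.0149,0.0316,0,0,0,0,0,-0.0149,0.0316,0,0,0,0,0,0,0,0,0,0,0,0,0,0,0,0,0,0,0]' | head -4
python3 - <<'E'
from plant import imaging
import cv2,pickle
w=imaging.read_camera("wrist"); pickle.dump(w,open("wrist7.pkl","wb")); cv2.imwrite("pics/w7.png",w["color"][...,::-1])
E
```

```text
clock: 7.1
ee_pos: [0.4378, 0.1264, 0.1724]
eef_rot: [[-0.909, 0.417, 0.008], [0.417, 0.909, 0.005], [-0.005, 0.008, -1.0]]
force: [0.8, -0.5, 0.2]
clock: 7.8
ee_pos: [0.5678, 0.2379, 0.1668]
eef_rot: [[-0.909, 0.417, -0.002], [0.417, 0.909, -0.002], [0.001, -0.002, -1.0]]
force: [0.0, -1.4, -0.1]
```

View pics/w7.png

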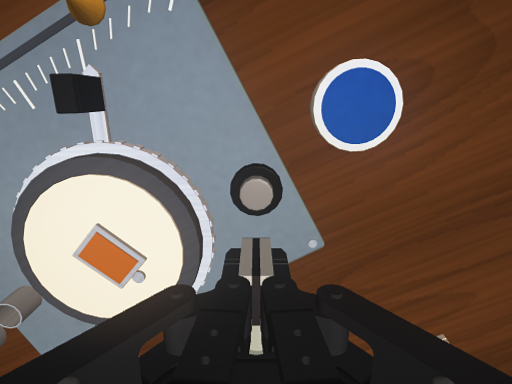

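The wrist view shows the lever pointing at the cone. The button is at (256,193), in line with the fingers, with the pendant undisturbed.

```bash
python3 - <<'E'
import pickle,numpy as np
from h import *
w=pickle.load(open("wrist7.pkl","rb"))
u,v=256,193; z=np.median(w["z_map"][188:198,251:261]); T=w["world_from_camera"]
print((T@np.array([(u-w["cx"])/w["fx"]*z,(v-w["cy"])/w["fy"]*z,z,1]))[:3], ray(w,u,v,.0435))
E
python3 -m handwheel '[0,0,0.03,0,0,0,0,0,0,0.03,0,0,0,0,0,0,0.025,0,0,0,0,0,0,0,0.011,0,0,0,0,0,0,0,0,0,0,0,0,0]' | head -4
```

```text
[0.56493576 0.23849722 0.0438495 ] [0.56502987 0.23845337 0.0435    ]validation failed for argument at $...
```

```bash
python3 -m handwheel '[0,0,0.03,0,0,0,0,0,0,0.03,0,0,0,0,0,0,0.025,0,0,0,0,0,0,0.011,0,0,0,0,0,0,0,0,0,0,0]' | head -4; python3 -m handwheel '[0,0,0.003,0,0,0,0,0,0,0.003,0,0,0,0,0,0,0,0,0,0,0]' | head -4
```

```text
clock: 8.35
ee_pos: [0.5666, 0.2371, 0.071]
eef_rot: [[-0.909, 0.418, -0.003], [0.418, 0.909, -0.002], [0.002, -0.003, -1.0]]
force: [0.3, -0.7, -0.3]
clock: 8.65
ee_pos: [0.5687, 0.2386, 0.0671]
eef_rot: [[-0.909, 0.417, 0.001], [0.417, 0.909, 0.001], [-0.001, 0.001, -1.0]]
force: [0.8, -0.1, 0.8]
```

```bash
for i in 1; do python3 -m handwheel '[0,0,0.003,0,0,0,0,0,0,0,0,0,0,0]' | sed -n '2p;4p'; done; python3 -m handwheel '[0,0,0.003,0,0,0,0,0,0,0,0,0,0,0]' | sed -n '2p;4p'; python3 -m handwheel '[0,0,0.002,0,0,0,0,0,0,0,0,0,0,0]' | sed -n '2p;4p'
```

```text
ee_pos: [0.5689, 0.2387, 0.0639]
force: [0.8, 1.1, 2.4]
ee_pos: [0.569, 0.2387, 0.0607]
force: [0.7, 1.2, 3.9]
ee_pos: [0.5691, 0.2387, 0.06]
force: [-1.9, -0.8, 12.6]
```

The button bottomed at 12.6 N, with the TCP stopping at 0.060. I'll release it, rise clear and check.

```bash
python3 -m handwheel '[0,0,0,0,0,0,0,0,0,-0.005,0,0,0,0,0,0,-0.01,0,0,0,0,0,0,-0.03,0,0,0,0,0,0,-0.04,0,0,0,0,0,0,-0.03,0,0,0,0,0,0,0,0,0,0,0,0,0,0,0,0,0,0]' | head -4
python3 - <<'E'
from plant import imaging
import cv2,numpy as np,pickle
from h import *
w=imaging.read_camera("wrist"); t=imaging.read_camera("top"); s=imaging.read_camera("scene")
p=pickle.load(open("wrist7.pkl","rb"))
for c in (p,w):
    im=c["color"].astype(int); g=np.zeros(im.shape[:2],bool); g[165:215,228:285]=1; g&=im.min(2)>90; g&=np.ptp(im,axis=2)<25
    b=max(blobs(g),key=lambda b:b[1][4]); z=np.median(c["z_map"][b[2]]); T=c["world_from_camera"]
    print("button",b[0],(T@np.array([(b[0][0]-c["cx"])/c["fx"]*z,(b[0][1]-c["cy"])/c["fy"]*z,z,1]))[:3])
# lever angle/ cone seen in the top + scene views
ax=np.array([.5565,.1126]);a=np.radians(3.65);Rs=np.array([[np.cos(a),-np.sin(a)],[np.sin(a),np.cos(a)]])
o=np.hstack([s["color"][115:240,210:365],t["color"][190:315,155:310]])
cv2.imwrite("pics/end.png",cv2.resize(o[...,::-1],None,fx=2.58,fy=2.58,interpolation=cv2.INTER_CUBIC))
E
```

```text
clock: 10.05
ee_pos: [0.5679, 0.2384, 0.1735]
eef_rot: [[-0.909, 0.417, -0.0], [0.417, 0.909, 0.0], [0.0, 0.0, -1.0]]
force: [-0.4, -0.4, -0.9]
button [255.96291866 193.61244019] [0.56543499 0.23823618 0.04365958]
button [254.98490566 191.08176101] [0.56532707 0.23831974 0.04364441]
```

View pics/end.png

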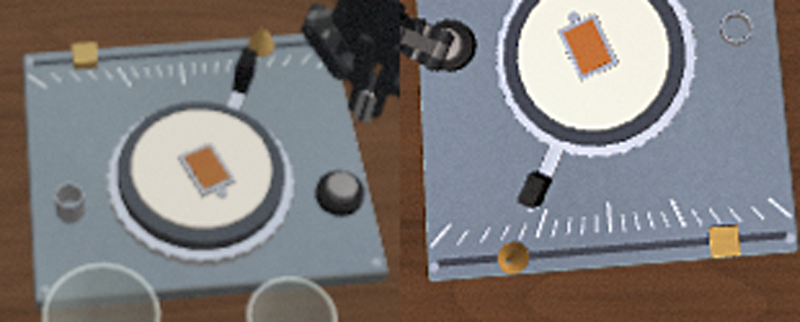

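Both views show the lever pointing at the cone. The button is back up at 43.6 mm, nothing else has moved, and the arm is clear.

```bash
python3 -c "
from plant import manip
print(manip.hand_in())"
```

```text
the job is handed in; nothing more can be done
None
```

The lever points at the cone rider (within about 0.2° by my camera measurements), the lamp button was pressed fully and sprang back, nothing else appears to have moved in the final pictures, and the job was handed in at about 10 s.

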